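# Pump up the tape dispenser's vacuum plate

### The arm

A 6-joint arm with a two-finger parallel gripper is mounted at the origin on a cart in front of the work surface, level with it; the furniture and walls round the work are solid. World frame = base frame: x ahead of the robot, y to its left, z up, the work surface at z = 0. Lengths are in m, angles in rad, forces in N, time in s.
With the tool pointing down it reaches from about 0.275 to 0.75 m from the base axis. Payload 10.2 kg.
Tool frame: the origin (TCP) lies at the very end of the fingers, on their centre line; the grasp point (between the pads) lies 19 mm behind it (pinch_z is the distance from the TCP to the grasp point, in m); z points along the fingers, y is the line along which they close (so a half turn about z gives the same grasp; the last joint's range is limited). The gripper opens to 85 mm and grips with 20 to 120 N. Pads are 22 mm wide; open, the fingers measure 114 mm over their backs; the gripper's body (76 mm by 85 mm) begins 54 mm behind the grasp point. The pads swing forward as they close: fully open they stand 13 mm farther back than shut.
Start: joints at [-1.516, 0.313, 1.498, -0, 1.331, -0.223], TCP at [0.144, -0.505, 0.205] pointing down, gripper open.
Joint ranges: [-2.94, 2.94], [-0.97, 2.17], [0.19, 2.56], [-1.23, 4.37], [0.02, 3.11], [-2.88, 2.88]. Speed limits (rad/s): [2.39, 2.39, 3.01, 3.14, 3.14, 3.14].

### API

Orientations are given as a rotation vector (axis times angle).
In Python, from plant import observe, grab_frame, camera_params, hand_in, spot_in, pinch_z gives the robot as it stands.
- The arm moves only by the tool servo_tool, never from a script. Its argument "increments" is a list of rows, each an object of numbers: "gripper": the closure, from -1 (fully open) to 1 (shut); "tx", "ty", "tz": the shift along the tool's x, y, z in cm; "rx", "ry", "rz": the turn, a rotation vector about the tool's x, y, z in rad. A call has 1 to 8 rows; each row shifts and turns the commanded pose from where the row before left it, along the tool's axes as they then stand; what a row does not reach is not made up. A row lasts 1/8 s, in which the tool goes at most 62.5 mm and 10.7 degrees, less where a joint would pass 70% of its speed; a pose out of reach is approached as far as the arm can. A call with a gripper value outside its range is refused whole. The fingers move at their own pace and stop on an object; "force" is the grip in N (left out, the last holds). Time passes only in rows, so rows that do not move let the fingers close. It gives the time, the measured TCP pose, the force, the opening and the grip force at its end, in the units of the state.
- observe(): the state, without advancing time (a new reading comes with each control period).
- grab_frame(name): name is "side" or "top" or "wrist"; returns the picture (420x560x3 uint8, red, green, blue); there is no depth.
- camera_params(name): a dict with "vertical_fov" (degrees; the focal length in pixels is half the picture's height over the tangent of half this angle, whatever the lens; pixels are square), "cx", "cy" (the principal point, pixels), "k1" (the pictures are not rectified: a ray, as slopes to the right and down, at radius r is drawn at 1 + k1 r^2 times it, then the intrinsics apply), "view" (4x4, takes a point from world to camera coordinates). Camera axes: x right, y up, looking along -z (the intrinsics and any distortion apply to the point x, -y, -z); pixel columns grow to the right and rows downward; lengths in m; the calibration is good to about 2 mm. A picture is of the moment at which its call begins: read the wrist's pose just before it. camera_params takes no time and is no camera call; for the wrist camera it gives the pose at the moment of the call.
- hand_in(): hands the job in; it is judged then, once.
Trained networks look in the newest picture that a camera, given by its name, has taken for a name from the list of things; names that differ only in an ending like _2 or _b are one class to them, and where a whole thing is asked for, a point or a joint stands for the part that bears it (a point fixed in the world has none). Each returns a list of dicts, best first, with "conf" (0 to 1); they miss things now and then, are a little off and sometimes report something else, mostly with a low value. They report only what shows in the picture. A call takes as long as a camera call.
- spot_in(camera, thing): "xyz" ([x, y, z] in m, in world coordinates, good to about 4 mm: the middle of the surface that is visible of it).
The state is a dict: "time_s": time; "q": joint angles; "dq": joint speeds; "effort": joint torques, N m; "ee_pos": TCP position; "eef_rot": TCP orientation; "ft_force": force on the tool from outside, world axes, zero at the start; "ft_torque": the same for the moment, N m; "finger_gap": finger opening in m; "grip_force": force on a finger pad.
Only numpy, scipy, OpenCV 4.12 (cv2) and the standard library are available. Lean on these libraries where they do the work, as an engineer would, in place of code of your own. Each camera call takes 0.05 s, during which the arm holds its last target. There are 200 camera calls.

### The job

Make the tape dispenser's vacuum plate grip the desk: push the red vent tab all the way towards the plunger to close the vent, then pump the black plunger with full strokes, letting it come right up each time, until the green indicator pin stands fully out with its yellow band showing, and leave the plunger up. Only push and press with the fingertips: lift nothing, do not touch the pin, and leave the things round it where they are.

Things in the scene. Friction and masses are not known exactly. Their poses are not given: they have to be found in the camera images.
- vacuum_plate: grey vacuum mounting plate, standing firm, 180 (its x) by 250 (its y) by 24 mm high; origin: centre of its underside; +x away from the robot at yaw 0 (turned at most 0.3 rad), +y left. A black tape dispenser, up to 112 mm over the desk, stands on its far side (x 30 to 82 mm). Near side, right to left: vent tab (open: x -45, y -80 mm), plunger (x -30, y 15), indicator tower
- vent_tab (a point): centre of the upright red vent tab: 26 mm wide (plate x), 8 mm thick (plate y), 26 mm high, its top 54 mm and its foot 28 mm over the desk; a red foot, 4 mm high, reaches 6 mm farther out than the tab's faces on both sides. The deck beside it is free; pushed on its -y face
- vent (a joint): travel of the vent tab along the plate's +y, towards the plunger: 0 is open, 0.022 m is fully closed (hard stop). It starts at 0 to 3 mm, slides against about 2 N of friction and stays where it is left
- plunger_top (a point): centre of the top of the round black plunger cap, 34 mm across, 98 mm over the desk when up; moves with it
- plunger (a joint): how far the plunger is pressed straight down: 0 up, 0.016 m fully down (hard stop). A spring brings it back up; it takes 4 N to start and about 11 to 12 N at full depth
- indicator_pin: green indicator pin, 12 mm thick, out of the top of an aluminium tower (32 mm across, 78 mm high over the desk, at plate x -30, y 85 mm); origin at its tip, 80 mm over the desk when in, 110 mm fully out. A yellow band at its foot shows only when fully out. Not to be touched
- pin_travel (a joint): how far the pin is out: 0 in, 0.030 m fully out; starts at 0 to 9 mm. With the vent closed each full stroke of the plunger (to within 2 mm of its stop, then up to within 2 mm of its top) raises it to the next 6 mm step (6, 12, 18, 24, 30), and there it stays. Half strokes do little; with the vent open pumping does nothing. Strokes beyond fully out change nothing
- glue_stick: yellow and blue glue stick, 26 mm thick, 92 mm tall, standing upright; loose bystander, origin at the centre of its underside
- eraser: white and blue eraser, 22x44x13 mm; loose bystander, origin at the centre of its underside
- stapler: dark blue stapler, 30x132x46 mm; loose bystander, origin at the centre of its underside
- sticky_pad: pad of yellow sticky notes, 75x75x28 mm; loose bystander, origin at the centre of its underside
- marker_yellow: yellow marker, 18x128x21 mm, lying; loose bystander, origin at the centre of its underside

How it is judged:
By the outcome, as a careful person would: the job done as asked, in the order asked, and still so for the second after the job is handed in, with the robot touching nothing.
It also fails if it takes over 45 s, if anything falls off the work surface, if the arm or the gripper's body presses on something with over 40 N, if the wrist force passes 120 N, or if a joint passes its speed limit or range.

## Working session

There is one attempt and no reset: what is moved stays moved. The work goes in short steps, Python scripts to look and compute and a tool call to move; the robot and the scene stay as the last step left them, time stands still between calls to the robot, and variables do not carry over. Pictures are saved under pics/ and viewed, at most 10 in all, crops included, and the job is handed in when it is done.

Besides the shell and the picture viewer there is one more tool, called after "Emit:" in YAML: its name, and indented under it one key for each argument. servo_tool: Moves the arm, as the interface text tells. Its arguments: {"type":"object","properties":{"increments":{"type":"array"},"force":{"type":"number"}},"required":["increments"]}

```bash
mkdir -p pics; python3 - <<'E'
from plant import *
import cv2,numpy as np
s=observe();print(s['time_s'],s['ee_pos'],s['eef_rot'],s['finger_gap'],pinch_z)
ims=[]
for c in ['top','side']:
    im=grab_frame(c);cv2.imwrite(f'pics/{c}0.png',im[:,:,::-1])
    for t in ['vacuum_plate','vent_tab','plunger_top','indicator_pin','glue_stick','eraser','stapler','sticky_pad','marker_yellow']:
        r=spot_in(c,t)
        print(c,t,[(np.round(d['xyz'],3).tolist(),round(d['conf'],2)) for d in r[:2]])
    p=camera_params(c);print({k:v for k,v in p.items() if k!='view'})
print(observe()['time_s'])
E
```

```text
0.0 [ 0.14392487 -0.50456848  0.20470917] [-3.10999808e+00 -4.34730159e-01 -1.59699792e-04] 0.08519027496407575 0.0187
top vacuum_plate [([0.52, -0.035, 0.023], 0.84)]
top vent_tab [([0.468, -0.106, 0.034], 0.57)]
top plunger_top [([0.495, -0.018, 0.096], 0.79), ([0.399, 0.024, 0.014], 0.71)]
top indicator_pin []
top glue_stick [([0.495, 0.133, 0.091], 0.69)]
top eraser [([0.401, 0.027, 0.013], 0.56)]
top stapler [([0.544, -0.212, 0.043], 0.88), ([0.498, -0.019, 0.096], 0.36)]
top sticky_pad [([0.585, 0.153, 0.02], 0.56)]
top marker_yellow [([0.389, -0.101, 0.02], 0.62), ([0.467, -0.111, 0.036], 0.34)]
{'vertical_fov': 47.92550033542305, 'cx': 279.0546221793137, 'cy': 209.29781314470563, 'k1': 0.048106593458077544}
side vacuum_plate [([0.505, -0.003, 0.028], 0.94)]
side vent_tab [([0.461, -0.104, 0.038], 0.45), ([0.492, -0.01, 0.097], 0.34)]
side plunger_top [([0.495, -0.011, 0.09], 0.49)]
side indicator_pin []
side glue_stick [([0.49, 0.147, 0.078], 0.66)]
side eraser [([0.4, 0.031, 0.01], 0.72)]
side stapler [([0.538, -0.207, 0.028], 0.68)]
side sticky_pad []
side marker_yellow [([0.386, -0.092, 0.015], 0.51)]
{'vertical_fov': 48.60207819329666, 'cx': 270.61747863788605, 'cy': 209.257937915442, 'k1': 0.030112371902385596}
1.0
```

View pics/top0.png

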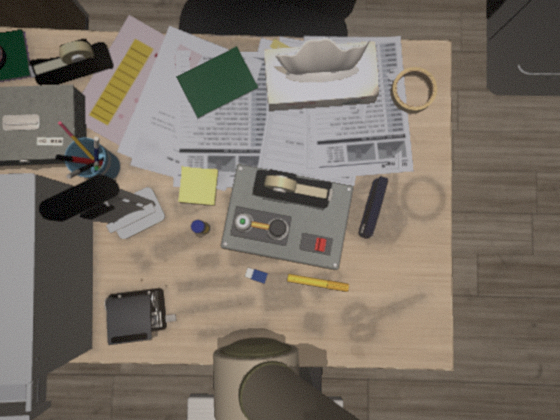

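View pics/side0.png

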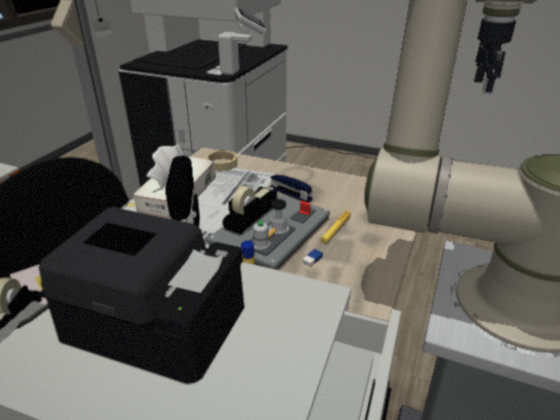

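The top view shows the plate with corners near (237,168), (353,183), (337,268) and (222,248). The red tab is at (321,243), the plunger at (277,229) and the tower at (243,222). The stapler is right of the plate, and the marker and eraser are in front of it.

```bash
cat > h.py <<'E'
import numpy as np,cv2
from plant import *
from scipy.optimize import least_squares
def proj(c,P,p=None):
    p=p or camera_params(c);V=np.array(p['view']);q=np.atleast_2d(P)@V[:3,:3].T+V[:3,3]
    x=q[:,0]/-q[:,2];y=-q[:,1]/-q[:,2];f=210/np.tan(np.radians(p['vertical_fov']/2))
    k=1+p['k1']*(x*x+y*y);return np.c_[p['cx']+f*k*x,p['cy']+f*k*y]
def back(c,uv,z):
    p=camera_params(c)
    r=least_squares(lambda w:(proj(c,[[w[0],w[1],z]],p)-uv).ravel(),[.5,0]);return r.x
def plate2w(X,P):
    a=X[2];P=np.atleast_2d(P);R=np.array([[np.cos(a),-np.sin(a)],[np.sin(a),np.cos(a)]])
    return np.c_[P[:,:2]@R.T+X[:2],P[:,2]]
E
python3 - <<'E'
from h import *
im=cv2.imread('pics/top0.png')
crop=im[155:285,205:385];cv2.imwrite('pics/crop0.png',cv2.resize(crop,(720,520),interpolation=cv2.INTER_CUBIC))
hsv=cv2.cvtColor(im,cv2.COLOR_BGR2HSV)
m=((hsv[...,0]<8)|(hsv[...,0]>172))&(hsv[...,1]>140)&(hsv[...,2]>80);m[:200]=0;m[:,:290]=0;m[270:]=0;m[:,350:]=0
v,u=np.nonzero(m);print('red',u.mean(),v.mean(),u.min(),u.max(),v.min(),v.max(),back('top',[u.mean(),v.mean()],.05))
C=np.array([[90,125,24],[90,-125,24],[-90,-125,24],[-90,125,24]])/1e3
uv=np.array([[237,168],[353,183],[337,268],[222,248.]])
r=least_squares(lambda X:(proj('top',plate2w(X,C))-uv).ravel(),[.5,0,0]);print(r.x,r.fun.round(1))
for n,P in dict(tab=[-.045,-.08,.054],pl=[-.03,.015,.098],pin=[-.03,.085,.08]).items(): print(n,plate2w(r.x,P),proj('top',plate2w(r.x,P)))
E
```

```text
red 320.02777777777777 244.0648148148148 315 325 238 250 [ 0.4664002  -0.10272461]
[ 0.52248845 -0.03608597 -0.14079252] [-1.7 -3.6  0.1  0.7  3.1  1.2 -1.5  1.5]
tab [[ 0.46670749 -0.10897962  0.054     ]] [[323.33307568 243.97228301]]
pl [[ 0.49489021 -0.01702455  0.098     ]] [[278.0024967  228.05441702]]
pin [[0.50471316 0.0522828  0.08      ]] [[242.67506019 222.60915512]]
```

View pics/crop0.png

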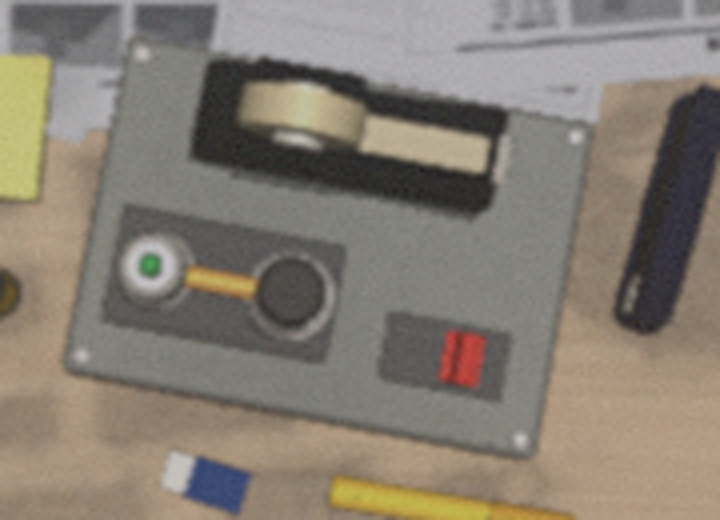

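The crop gives better corners: (237.5,165), (352.5,185.5), (338,269) and (222,248). The tab is at (320.5,244.5), the plunger cap at (277.5,228) and the green pin at (242.5,221.5). The pin is in or nearly in.

```bash
cat >> h.py <<'E'
from scipy.spatial.transform import Rotation as Ro
def rel(X):
    "tool pose in plate frame (cm), yaw error"
    s=observe();a=X[2];d=np.array(s['ee_pos'][:2])-X[:2]
    R=np.array([[np.cos(a),-np.sin(a)],[np.sin(a),np.cos(a)]]);p=R.T@d
    M=Ro.from_rotvec(s['eef_rot']).as_matrix()
    print('t',s['time_s'],'plate xy cm',(p*100).round(2),'z',round(s['ee_pos'][2]*100,2),'toolx yaw-err',round(np.arctan2(M[1,0],M[0,0])-a,3),'zaxis',M[:,2].round(3),'F',np.round(s['ft_force'],1))
E
python3 - <<'E'
from h import *
C=np.array([[90,125,24],[90,-125,24],[-90,-125,24],[-90,125,24],[-30,15,98],[-30,85,84]])/1e3
uv=np.array([[237.5,165],[352.5,185.5],[338,269],[222,248.],[277.5,228],[242.5,221.5]])
r=least_squares(lambda X:(proj('top',plate2w(X,C))-uv).ravel(),[.5,0,0]);print(r.x,r.fun.round(1))
a=r.x[2];R=np.array([[np.cos(a),-np.sin(a)],[np.sin(a),np.cos(a)]])
for z,u in((.05,[320.5,244.5]),(.098,[277.5,228])): w=back('top',u,z);print(w,R.T@(w-r.x[:2]))
np.save('X.npy',r.x); rel(r.x)
E
```

```text
[ 0.5223702  -0.03635177 -0.15707153] [-1.2 -1.4  1.3 -0.6  1.3  1.1 -1.9  0.4  0.4 -0.   0.   0.3]
[ 0.46554714 -0.10368945] [-0.04559015 -0.07539735]
[ 0.49497307 -0.01605762] [-0.0302344   0.01575869]
t 1.0 plate xy cm [-30.05 -52.2 ] z 20.53 toolx yaw-err 0.435 zaxis [-0. -0. -1.] F [0.4 0.6 0.1]
```

Emit:
servo_tool:
  increments:
    - {"gripper": 1, "rz": 0.145}
    - {"gripper": 1, "rz": 0.145}
    - {"gripper": 1, "rz": 0.145}
    - {"gripper": 1, "tx": 2.5, "ty": -4}
    - {"gripper": 1, "tx": 2.5, "ty": -4}
    - {"gripper": 1, "tx": 2.5, "ty": -4}
    - {"gripper": 1, "tx": 2.5, "ty": -4}
    - {"gripper": 1, "tx": 2.5, "ty": -4}
  force: 40

```text
$.increments[0]: bad value
```

Emit:
servo_tool:
  increments:
    - {"tx": 2.5, "ty": -4}
    - {"tx": 2.5, "ty": -4}
    - {"tx": 2.5, "ty": -4}
    - {"tx": 2.5, "ty": -4}
    - {"tx": 2.5, "ty": -4}
    - {}

```text
$.increments[0]: bad value
```

```bash
python3 - <<'E'
from h import *
X=np.load('X.npy');rel(X);print(observe()['finger_gap'])
im=grab_frame('wrist');cv2.imwrite('pics/w0.png',im[:,:,::-1])
P=np.array([[-.045,-.08,.054],[-.03,.015,.098],[-.09,-.125,.024]]);print(proj('wrist',plate2w(X,P)).round(1))
print(spot_in('wrist','vent_tab')[:1],spot_in('wrist','plunger_top')[:1])
E
```

```text
t 1.0 plate xy cm [-30.05 -52.2 ] z 20.53 toolx yaw-err 0.435 zaxis [-0. -0. -1.] F [0.4 0.6 0.1]
0.08509701457772675
[[ -57.  -266.2]
 [  94.6  -12.5]
 [ -34.5 -212.7]]
[] []
```

View pics/w0.png

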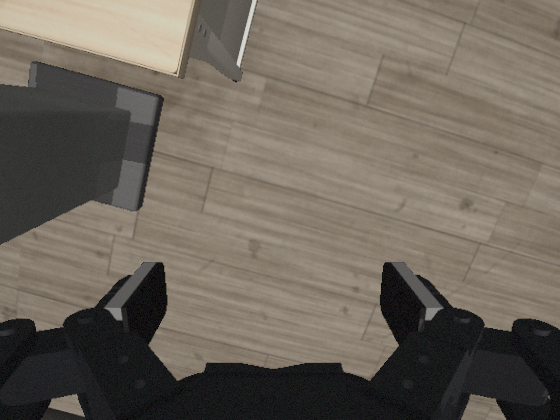

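The wrist view shows the arm still at its start: open fingers, floor below and the desk edge at top left. The moves were refused, so each row probably needs all its fields.

Emit:
servo_tool:
  increments:
    - {"gripper": 1, "tx": 0, "ty": 0, "tz": 0, "rx": 0, "ry": 0, "rz": 0.145}
    - {"gripper": 1, "tx": 0, "ty": 0, "tz": 0, "rx": 0, "ry": 0, "rz": 0.145}
    - {"gripper": 1, "tx": 0, "ty": 0, "tz": 0, "rx": 0, "ry": 0, "rz": 0.145}
    - {"gripper": 1, "tx": 2.5, "ty": -4, "tz": 0, "rx": 0, "ry": 0, "rz": 0}
    - {"gripper": 1, "tx": 2.5, "ty": -4, "tz": 0, "rx": 0, "ry": 0, "rz": 0}
    - {"gripper": 1, "tx": 2.5, "ty": -4, "tz": 0, "rx": 0, "ry": 0, "rz": 0}
    - {"gripper": 1, "tx": 2.5, "ty": -4, "tz": 0, "rx": 0, "ry": 0, "rz": 0}
    - {"gripper": 1, "tx": 2.5, "ty": -4, "tz": 0, "rx": 0, "ry": 0, "rz": 0}
  force: 40

```text
time_s: 2.15
ee_pos: [0.2996, -0.3257, 0.2055]
eef_rot: [3.132, -0.247, 0.001]
ft_force: [-0.4, -0.5, 1.2]
finger_gap: 0.0002
grip_force: 0.0
```

Emit:
servo_tool:
  increments:
    - {"gripper": 1, "tx": 2.5, "ty": -4, "tz": 0, "rx": 0, "ry": 0, "rz": 0}
    - {"gripper": 1, "tx": 2.5, "ty": -4, "tz": 0, "rx": 0, "ry": 0, "rz": 0}
    - {"gripper": 1, "tx": 2.5, "ty": -4, "tz": 0, "rx": 0, "ry": 0, "rz": 0}
    - {"gripper": 1, "tx": 2.5, "ty": -4, "tz": 0, "rx": 0, "ry": 0, "rz": 0}
    - {"gripper": 1, "tx": 0, "ty": 0, "tz": 0, "rx": 0, "ry": 0, "rz": 0}
    - {"gripper": 1, "tx": 0, "ty": 0, "tz": 0, "rx": 0, "ry": 0, "rz": 0}

```text
time_s: 2.9
ee_pos: [0.4223, -0.1849, 0.2053]
eef_rot: [3.132, -0.246, -0.0]
ft_force: [0.2, 0.9, 0.1]
finger_gap: -0.0001
grip_force: 0.0
```

```bash
python3 - <<'E'
from h import *
X=np.load('X.npy');rel(X)
im=grab_frame('wrist');cv2.imwrite('pics/w1.png',im[:,:,::-1])
P=np.array([[-.045,-.08,.054],[-.03,.015,.098],[-.09,-.125,.024]]);print(proj('wrist',plate2w(X,P)).round(1))
print(spot_in('wrist','vent_tab')[:1],spot_in('wrist','plunger_top')[:1])
E
```

```text
t 2.9 plate xy cm [ -7.56 -16.23] z 20.53 toolx yaw-err 0.0 zaxis [-0. -0. -1.] F [0.2 0.9 0.1]
[[179.  154.6]
 [ 42.2 142.6]
 [234.6 196.6]]
[{'xyz': [0.4641, -0.1101, 0.0452], 'conf': 0.8}] [{'xyz': [0.4989, -0.0229, 0.0979], 'conf': 0.74}]
```

View pics/w1.png

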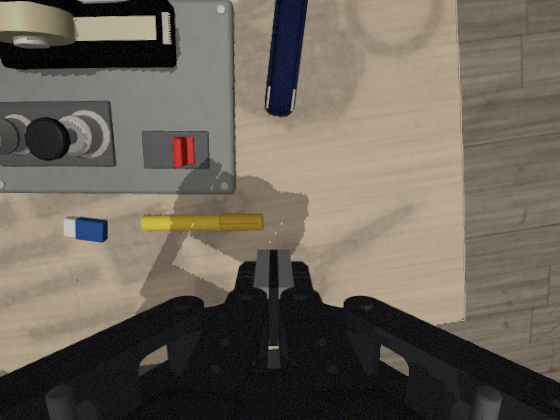

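The wrist view shows closed fingers aligned with the plate: its near edge is horizontal at row 191. The tab is at (184,151), the plunger cap at (47,138) and the plate corner at (235,192). The plate is about 2–3 mm further out and to the right than my fit. I'll go beside the tab and descend.

Emit:
servo_tool:
  increments:
    - {"gripper": 1, "tx": 3.2, "ty": -3.6, "tz": 0, "rx": 0, "ry": 0, "rz": 0}
    - {"gripper": 1, "tx": 0, "ty": 0, "tz": 4.2, "rx": 0, "ry": 0, "rz": 0}
    - {"gripper": 1, "tx": 0, "ty": 0, "tz": 4.2, "rx": 0, "ry": 0, "rz": 0}
    - {"gripper": 1, "tx": 0, "ty": 0, "tz": 4.2, "rx": 0, "ry": 0, "rz": 0}
    - {"gripper": 1, "tx": 0, "ty": 0, "tz": 4.2, "rx": 0, "ry": 0, "rz": 0}
    - {"gripper": 1, "tx": 0, "ty": 0, "tz": 0, "rx": 0, "ry": 0, "rz": 0}

```text
time_s: 3.8
ee_pos: [0.4581, -0.1538, 0.0355]
eef_rot: [-3.129, 0.249, 0.008]
ft_force: [-0.4, -0.1, 0.5]
finger_gap: -0.0
grip_force: 0.0
```

```bash
python3 - <<'E'
from h import *
X=np.load('X.npy');rel(X)
im=grab_frame('wrist');cv2.imwrite('pics/w2.png',im[:,:,::-1])
E
```

```text
t 3.8 plate xy cm [ -4.51 -12.61] z 3.55 toolx yaw-err -0.001 zaxis [-0.005  0.003 -1.   ] F [-0.4 -0.1  0.5]
```

View pics/w2.png

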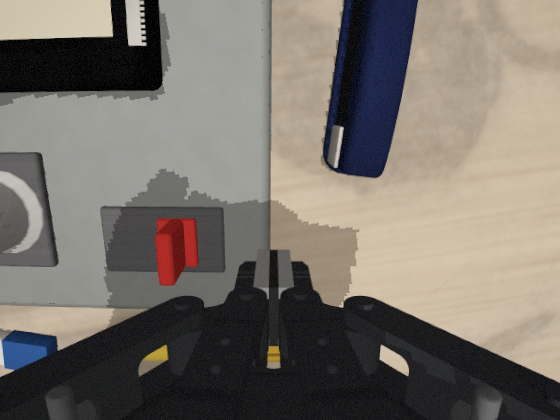

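The fingertips stand right of the tab at (175,250), with clear deck between them. I'll push along plate +y, watching the force.

Emit:
servo_tool:
  increments:
    - {"gripper": 1, "tx": 0.2, "ty": -0.9, "tz": 0, "rx": 0, "ry": 0, "rz": 0}
    - {"gripper": 1, "tx": 0, "ty": -0.9, "tz": 0, "rx": 0, "ry": 0, "rz": 0}
    - {"gripper": 1, "tx": 0, "ty": -0.6, "tz": 0, "rx": 0, "ry": 0, "rz": 0}
    - {"gripper": 1, "tx": 0, "ty": -0.6, "tz": 0, "rx": 0, "ry": 0, "rz": 0}
    - {"gripper": 1, "tx": 0, "ty": -0.6, "tz": 0, "rx": 0, "ry": 0, "rz": 0}

```text
time_s: 4.47
ee_pos: [0.4675, -0.1183, 0.0374]
eef_rot: [3.132, -0.246, 0.0]
ft_force: [-0.8, 0.1, -0.4]
finger_gap: 0.0003
grip_force: 0.0
```

Emit:
servo_tool:
  increments:
    - {"gripper": 1, "tx": 0, "ty": -0.4, "tz": 0, "rx": 0, "ry": 0, "rz": 0}
    - {"gripper": 1, "tx": 0, "ty": -0.3, "tz": 0, "rx": 0, "ry": 0, "rz": 0}

```text
time_s: 4.72
ee_pos: [0.4685, -0.1116, 0.0373]
eef_rot: [-3.132, 0.247, 0.0]
ft_force: [0.9, -0.9, -0.4]
finger_gap: 0.0
grip_force: 0.0
```

Emit:
servo_tool:
  increments:
    - {"gripper": 1, "tx": 0, "ty": -0.3, "tz": 0, "rx": 0, "ry": 0, "rz": 0}
    - {"gripper": 1, "tx": 0, "ty": -0.3, "tz": 0, "rx": 0, "ry": 0, "rz": 0}
    - {"gripper": 1, "tx": 0, "ty": -0.2, "tz": 0, "rx": 0, "ry": 0, "rz": 0}

```text
time_s: 5.1
ee_pos: [0.4698, -0.1038, 0.0373]
eef_rot: [-3.132, 0.247, 0.0]
ft_force: [-0.5, -0.1, -0.4]
finger_gap: 0.0002
grip_force: 0.0
```

```bash
python3 - <<'E'
from h import *
X=np.load('X.npy');rel(X)
im=grab_frame('wrist');cv2.imwrite('pics/w3.png',im[:,:,::-1])
E
```

```text
t 5.1 plate xy cm [-4.14 -7.49] z 3.73 toolx yaw-err -0.0 zaxis [-0.  0. -1.] F [-0.5 -0.1 -0.4]
```

View pics/w3.png

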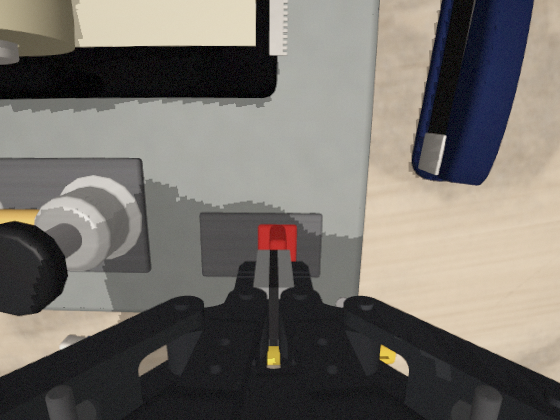

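```bash
python3 - <<'E'
from h import *
X=np.load('X.npy');s=observe();e=np.array(s['ee_pos'])
print('tcp',proj('wrist',e),'tcp+3cm up',proj('wrist',e+[0,0,.03]))
for u,z in(([358,311],.024),([261,244],.026),([278,244],.028),([15,268],.098)):
    w=back('wrist',u,z);a=X[2];R=np.array([[np.cos(a),-np.sin(a)],[np.sin(a),np.cos(a)]]);print(u,w,R.T@(w-X[:2]))
print(proj('wrist',plate2w(X,np.array([[-45+dx,-80+dy,z] for z in(54,28) for dx in(-13,13) for dy in(-4,4)])/1e3)).round())
im=cv2.imread('pics/w3.png');cv2.imwrite('pics/w3c.png',cv2.resize(im[190:320,200:350],None,fx=4.5,fy=4.5,interpolation=cv2.INTER_CUBIC))
print(spot_in('wrist','vent_tab')[:2])
im=grab_frame('side');print(spot_in('side','vent_tab')[:2]);cv2.imwrite('pics/s3.png',cv2.resize(im[160:280,210:390,::-1],None,fx=4,fy=4,interpolation=cv2.INTER_CUBIC))
E
```

```text
tcp [[272.025229   250.17229367]] tcp+3cm up [[271.82813089 276.58439069]]
[358, 311] [ 0.42056689 -0.14513988] [-0.08353273 -0.12337361]
[261, 244] [ 0.469751   -0.09773587] [-0.04236934 -0.06885947]
[278, 244] [ 0.46909789 -0.10668103] [-0.04161515 -0.07779668]
[15, 268] [ 0.49983686 -0.02215456] [-0.02447676  0.01049763]
[[292. 297.]
 [275. 297.]
 [293. 244.]
 [275. 244.]
 [289. 273.]
 [274. 273.]
 [290. 226.]
 [275. 226.]]
[{'xyz': [0.4138, 0.0362, 0.0066], 'conf': 0.75}, {'xyz': [0.4767, -0.1094, 0.0337], 'conf': 0.67}]
[{'xyz': [0.4613, -0.0997, 0.0389], 'conf': 0.57}]
```

View pics/s3.png

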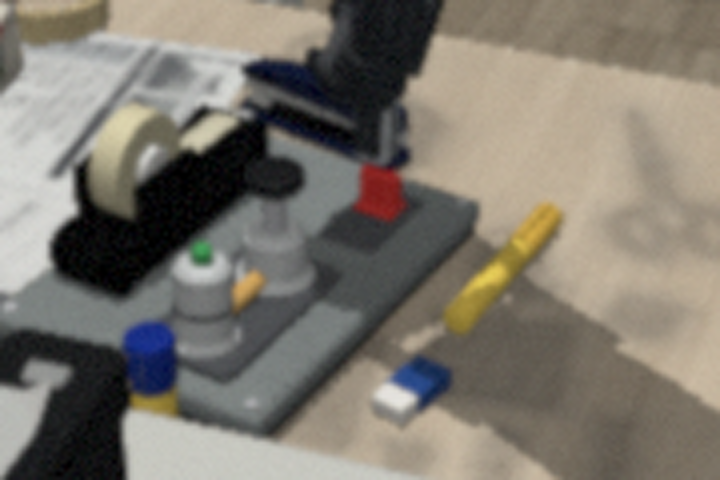

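```bash
python3 - <<'E'
from h import *
X=np.load('X.npy');s=observe();e=np.array(s['ee_pos'])
f=lambda P:((proj('side',P)-[210,160])*4).round()
print('tcp',f(e),'3cm up',f(e+[0,0,.03]))
for y in(-80,-77): print(f(plate2w(X,np.array([[-45+dx,y+dy,z] for z in(54,28) for dx in(-13,13) for dy in(-4,4)])/1e3)).tolist())
print('plunger',f(plate2w(X,[-.03,.015,.098])),'corner',f(plate2w(X,[-.09,-.125,.024])),f(plate2w(X,[-.09,.125,.024])))
a=cv2.imread('pics/w3c.png');b=cv2.imread('pics/s3.png')
b=cv2.resize(b[40:270,250:520],None,fx=1.7,fy=1.7);b=cv2.resize(b,(400,340));a=cv2.resize(a,(400,347))[:340]
cv2.imwrite('pics/m.png',np.hstack([a,b]))
E
```

```text
tcp [[373. 193.]] 3cm up [[375. 150.]]
[[406.0, 170.0], [400.0, 176.0], [368.0, 158.0], [361.0, 164.0], [405.0, 208.0], [398.0, 214.0], [366.0, 195.0], [360.0, 201.0]]
[[404.0, 172.0], [397.0, 179.0], [365.0, 160.0], [358.0, 166.0], [402.0, 210.0], [396.0, 216.0], [364.0, 198.0], [357.0, 204.0]]
plunger [[276. 168.]] corner [[484. 197.]] [[262. 421.]]
```

View pics/m.png

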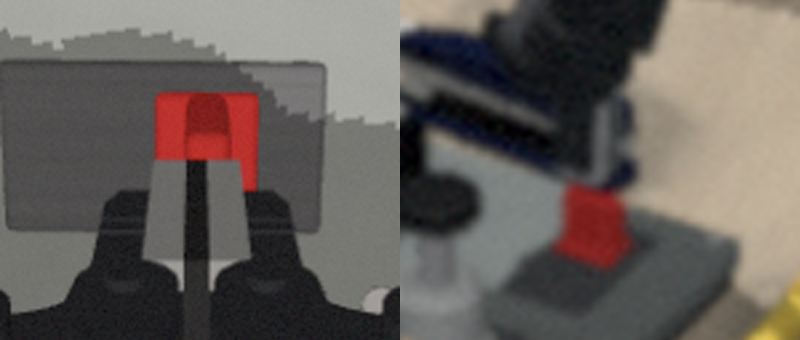

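The montage shows the shut fingertips hiding the top of the unmoved tab (wrist), and in the side crop they end at the tab's top. There is no force and the tab hasn't moved, so the real tips are about 18 mm above the reported TCP and passed over the tab. I'll lift, back off, go lower and push again.

Emit:
servo_tool:
  increments:
    - {"gripper": 1, "tx": 0, "ty": 0, "tz": -1.0, "rx": 0, "ry": 0, "rz": 0}
    - {"gripper": 1, "tx": 0, "ty": 4.6, "tz": 0, "rx": 0, "ry": 0, "rz": 0}
    - {"gripper": 1, "tx": 0, "ty": 0, "tz": 1.0, "rx": 0, "ry": 0, "rz": 0}
    - {"gripper": 1, "tx": 0, "ty": 0, "tz": 0.6, "rx": 0, "ry": 0, "rz": 0}
    - {"gripper": 1, "tx": 0, "ty": 0, "tz": 0.5, "rx": 0, "ry": 0, "rz": 0}
    - {"gripper": 1, "tx": 0, "ty": 0, "tz": 0, "rx": 0, "ry": 0, "rz": 0}

```text
time_s: 6.05
ee_pos: [0.4625, -0.1487, 0.026]
eef_rot: [-3.132, 0.245, 0.001]
ft_force: [0.6, 0.5, -0.1]
finger_gap: -0.0001
grip_force: 0.0
```

```bash
python3 - <<'E'
from h import *
X=np.load('X.npy');rel(X)
im=grab_frame('wrist');cv2.imwrite('pics/w4.png',im[:,:,::-1])
hsv=cv2.cvtColor(im,cv2.COLOR_RGB2HSV);m=((hsv[...,0]<6)|(hsv[...,0]>174))&(hsv[...,1]>150)&(hsv[...,2]>70)
v,u=np.nonzero(m);print(u.min(),u.max(),v.min(),v.max())
im=grab_frame('side');cv2.imwrite('pics/s4.png',im[:,:,::-1])
for y in (-80,-78): print(proj('wrist',plate2w(X,np.array([[-45+dx,y+dy,z] for z in(54,28) for dx in(-13,13) for dy in(-4,4)])/1e3)).round().tolist())
E
```

```text
t 6.05 plate xy cm [ -4.16 -12.03] z 2.6 toolx yaw-err 0.001 zaxis [-0.001  0.    -1.   ] F [ 0.6  0.5 -0.1]
162 205 231 300
[[188.0, 309.0], [170.0, 309.0], [184.0, 253.0], [165.0, 253.0], [200.0, 282.0], [184.0, 282.0], [197.0, 233.0], [180.0, 233.0]]
[[183.0, 309.0], [165.0, 309.0], [179.0, 253.0], [160.0, 253.0], [196.0, 282.0], [180.0, 282.0], [193.0, 233.0], [176.0, 233.0]]
```

Emit:
servo_tool:
  increments:
    - {"gripper": 1, "tx": 0, "ty": -1.2, "tz": 0, "rx": 0, "ry": 0, "rz": 0}
    - {"gripper": 1, "tx": 0, "ty": -1.2, "tz": 0, "rx": 0, "ry": 0, "rz": 0}
    - {"gripper": 1, "tx": 0, "ty": -0.4, "tz": 0, "rx": 0, "ry": 0, "rz": 0}
    - {"gripper": 1, "tx": 0, "ty": -0.4, "tz": 0, "rx": 0, "ry": 0, "rz": 0}

```text
time_s: 6.65
ee_pos: [0.4677, -0.1174, 0.0263]
eef_rot: [3.132, -0.246, 0.0]
ft_force: [0.0, -0.4, -0.3]
finger_gap: -0.0001
grip_force: 0.0
```

```bash
cat > tab.py <<'E'
from h import *
X=np.load('X.npy');rel(X)
im=grab_frame('wrist');hsv=cv2.cvtColor(im,cv2.COLOR_RGB2HSV);m=((hsv[...,0]<6)|(hsv[...,0]>174))&(hsv[...,1]>150)&(hsv[...,2]>70)
v,u=np.nonzero(m);print('red',u.min(),u.max(),v.min(),v.max(),len(u))
k=v<v.min()+12;print('foot cols',u[k].min(),u[k].max())
z=.028;p=[back('wrist',[c,v.min()+4],z) for c in(u[k].min(),u[k].max())];a=X[2]
print('foot y',[round(float(-np.sin(a)*(w-X[:2])[0]+np.cos(a)*(w-X[:2])[1]),4) for w in p])
E
python3 tab.py
```

```text
t 6.65 plate xy cm [-4.14 -8.86] z 2.63 toolx yaw-err 0.0 zaxis [ 0. -0. -1.] F [ 0.  -0.4 -0.3]
red 229 269 231 280 1252
foot cols 229 269
foot y [-0.0674, -0.0869]
```

Emit:
servo_tool:
  increments:
    - {"gripper": 1, "tx": 0, "ty": -0.4, "tz": 0, "rx": 0, "ry": 0, "rz": 0}
    - {"gripper": 1, "tx": 0, "ty": -0.4, "tz": 0, "rx": 0, "ry": 0, "rz": 0}

```text
time_s: 6.95
ee_pos: [0.4689, -0.11, 0.0263]
eef_rot: [3.131, -0.247, 0.0]
ft_force: [-0.4, -3.6, -1.3]
finger_gap: 0.0002
grip_force: 1.2
```

```bash
python3 tab.py
```

```text
t 6.95 plate xy cm [-4.13 -8.11] z 2.63 toolx yaw-err -0.0 zaxis [ 0. -0. -1.] F [-0.4 -3.6 -1.3]
red 232 272 231 280 1168
foot cols 232 272
foot y [-0.0612, -0.0807]
```

Emit:
servo_tool:
  increments:
    - {"gripper": 1, "tx": 0, "ty": -0.4, "tz": 0, "rx": 0, "ry": 0, "rz": 0}
    - {"gripper": 1, "tx": 0, "ty": -0.3, "tz": 0, "rx": 0, "ry": 0, "rz": 0}
    - {"gripper": 1, "tx": 0, "ty": -0.3, "tz": 0, "rx": 0, "ry": 0, "rz": 0}

```text
time_s: 7.38
ee_pos: [0.4706, -0.0999, 0.0263]
eef_rot: [3.132, -0.247, 0.001]
ft_force: [1.1, -2.2, -0.5]
finger_gap: -0.0
grip_force: 1.1
```

Emit:
servo_tool:
  increments:
    - {"gripper": 1, "tx": 0, "ty": -0.2, "tz": 0, "rx": 0, "ry": 0, "rz": 0}
    - {"gripper": 1, "tx": 0, "ty": -0.2, "tz": 0, "rx": 0, "ry": 0, "rz": 0}

```text
time_s: 7.62
ee_pos: [0.4712, -0.0963, 0.0264]
eef_rot: [3.131, -0.246, 0.001]
ft_force: [-1.9, -10.6, -1.3]
finger_gap: -0.0001
grip_force: 5.0
```

```bash
python3 tab.py
```

```text
t 7.625 plate xy cm [-4.12 -6.72] z 2.64 toolx yaw-err 0.0 zaxis [ 0.    -0.001 -1.   ] F [ -1.9 -10.6  -1.3]
red 232 273 231 280 1152
foot cols 232 273
foot y [-0.048, -0.0679]
```

Emit:
servo_tool:
  increments:
    - {"gripper": 1, "tx": 0, "ty": -0.1, "tz": 0, "rx": 0, "ry": 0, "rz": 0}
    - {"gripper": 1, "tx": 0, "ty": 0, "tz": 0, "rx": 0, "ry": 0, "rz": 0}

```text
time_s: 7.92
ee_pos: [0.4712, -0.0963, 0.0264]
eef_rot: [3.13, -0.246, 0.0]
ft_force: [-0.7, -10.8, -1.4]
finger_gap: -0.0
grip_force: 5.2
```

Emit:
servo_tool:
  increments:
    - {"gripper": 1, "tx": 0, "ty": 1, "tz": 0, "rx": 0, "ry": 0, "rz": 0}
    - {"gripper": 1, "tx": 0, "ty": 0, "tz": -4.5, "rx": 0, "ry": 0, "rz": 0}
    - {"gripper": 1, "tx": 0, "ty": 0, "tz": -4.5, "rx": 0, "ry": 0, "rz": 0}
    - {"gripper": 1, "tx": 0, "ty": 0, "tz": -4.5, "rx": 0, "ry": 0, "rz": 0}
    - {"gripper": 1, "tx": 0, "ty": 0, "tz": 0, "rx": 0, "ry": 0, "rz": 0}

```text
time_s: 8.55
ee_pos: [0.4707, -0.1054, 0.1641]
eef_rot: [3.13, -0.246, 0.008]
ft_force: [0.0, -0.8, -0.7]
finger_gap: 0.0003
grip_force: 0.0
```

```bash
python3 tab.py; python3 - <<'E'
from h import *
X=np.load('X.npy');a=X[2];R=np.array([[np.cos(a),-np.sin(a)],[np.sin(a),np.cos(a)]])
im=grab_frame('wrist');cv2.imwrite('pics/w5.png',im[:,:,::-1])
for c in('wrist','top','side'):
    if c!='wrist':grab_frame(c)
    for d in spot_in(c,'plunger_top')[:1]: print(c,d['conf'],d['xyz'],R.T@(np.array(d['xyz'])[:2]-X[:2]))
E
```

```text
t 8.55 plate xy cm [-4.02 -7.63] z 16.41 toolx yaw-err -0.0 zaxis [ 0.005 -0.002 -1.   ] F [ 0.  -0.8 -0.7]
red 240 262 182 217 738
foot cols 240 262
foot y [-0.0484, -0.0671]
top 0.6 [0.4997, -0.019, 0.099] [-0.0251054   0.01359194]
side 0.65 [0.4938, -0.0099, 0.0911] [-0.03235625  0.021657  ]
```

The tab holds at its stop: 10.8 N and no further motion. Next, the plunger.

Emit:
servo_tool:
  increments:
    - {"gripper": 1, "tx": 0.7, "ty": -4.5, "tz": 0, "rx": 0, "ry": 0, "rz": 0}
    - {"gripper": 1, "tx": 0.6, "ty": -4.5, "tz": 0, "rx": 0, "ry": 0, "rz": 0}
    - {"gripper": 1, "tx": 0, "ty": 0, "tz": 2.5, "rx": 0, "ry": 0, "rz": 0}
    - {"gripper": 1, "tx": 0, "ty": 0, "tz": 2.5, "rx": 0, "ry": 0, "rz": 0}
    - {"gripper": 1, "tx": 0, "ty": 0, "tz": 0, "rx": 0, "ry": 0, "rz": 0}

```text
time_s: 9.52
ee_pos: [0.4954, -0.0177, 0.1097]
eef_rot: [-3.131, 0.246, 0.007]
ft_force: [-0.2, -0.6, 0.4]
finger_gap: 0.0
grip_force: 0.0
```

```bash
python3 - <<'E'
from h import *
X=np.load('X.npy');rel(X)
im=grab_frame('wrist');cv2.imwrite('pics/w6.png',im[:,:,::-1])
print([d for d in spot_in('wrist','plunger_top')][:2])
E
```

```text
t 9.525 plate xy cm [-2.95  1.42] z 10.97 toolx yaw-err -0.0 zaxis [-0.004  0.001 -1.   ] F [-0.2 -0.6  0.4]
[{'xyz': [0.5001, -0.0152, 0.0972], 'conf': 0.81}, {'xyz': [0.5413, -0.208, 0.0255], 'conf': 0.42}]
```

View pics/w6.png

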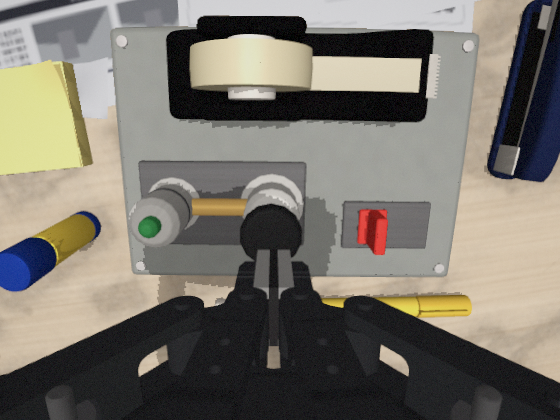

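The tip is over the cap (271,233), and the red tab has moved to the plunger side of its panel at (372,230). I'll press down, watching the force.

Emit:
servo_tool:
  increments:
    - {"gripper": 1, "tx": 0.3, "ty": 0, "tz": 1, "rx": 0, "ry": 0, "rz": 0}
    - {"gripper": 1, "tx": 0, "ty": 0, "tz": 1, "rx": 0, "ry": 0, "rz": 0}
    - {"gripper": 1, "tx": 0, "ty": 0, "tz": 0.8, "rx": 0, "ry": 0, "rz": 0}

```text
time_s: 10.0
ee_pos: [0.4993, -0.0186, 0.0825]
eef_rot: [-3.132, 0.247, 0.001]
ft_force: [-0.3, -0.5, -0.5]
finger_gap: 0.0002
grip_force: 0.0
```

Emit:
servo_tool:
  increments:
    - {"gripper": 1, "tx": 0, "ty": 0, "tz": 0.5, "rx": 0, "ry": 0, "rz": 0}
    - {"gripper": 1, "tx": 0, "ty": 0, "tz": 0.5, "rx": 0, "ry": 0, "rz": 0}

```text
time_s: 10.25
ee_pos: [0.4995, -0.0185, 0.073]
eef_rot: [3.132, -0.247, 0.0]
ft_force: [0.8, -0.5, 0.3]
finger_gap: -0.0004
grip_force: 0.0
```

Emit:
servo_tool:
  increments:
    - {"gripper": 1, "tx": 0, "ty": 0, "tz": 0.3, "rx": 0, "ry": 0, "rz": 0}
    - {"gripper": 1, "tx": 0, "ty": 0, "tz": 0.3, "rx": 0, "ry": 0, "rz": 0}

```text
time_s: 10.5
ee_pos: [0.4995, -0.0186, 0.0675]
eef_rot: [3.132, -0.247, 0.0]
ft_force: [-2.4, 0.4, 3.8]
finger_gap: -0.0002
grip_force: 2.7
```

```bash
python3 - <<'E'
from h import *
X=np.load('X.npy');rel(X);print(observe()['finger_gap'])
for c in('wrist','side','top'):
    im=grab_frame(c);cv2.imwrite(f'pics/x_{c}.png',im[:,:,::-1]);print(c,[(np.round(d['xyz'],4),d['conf']) for d in spot_in(c,'plunger_top')][:1])
s=observe();e=np.array(s['ee_pos']);print(proj('wrist',e),proj('wrist',e+[0,0,.02]),proj('wrist',plate2w(X,[[-.027,.014,.098],[-.01,.014,.098],[-.027,.031,.098]])))
im=cv2.imread('pics/x_wrist.png');g=cv2.cvtColor(im,cv2.COLOR_BGR2GRAY)
print(g[180:330:5,215:335:6])
E
```

```text
t 10.5 plate xy cm [-2.54  1.4 ] z 6.75 toolx yaw-err -0.0 zaxis [ 0. -0. -1.] F [-2.4  0.4  3.8]
-0.00019380516024655365
wrist [(array([ 0.5052, -0.0152,  0.0945]), 0.77)]
side [(array([ 0.4903, -0.0073,  0.0864]), 0.48)]
top []
[[271.9917006  250.16435165]] [[271.86947459 266.70664572]] [[271.82416731 280.61855419]
 [271.82107509 242.20589585]
 [231.04822709 280.53565352]]
[[105 101 103 103 103 101 103  99 103 103 100  99  96  97  99  95 127 158
  161 161]
 [111 108 115 113 111 115 111 114 111 114 113 116 113 113 117 113 111 161
  160 160]
 [114 116 115 117 117 119 118 120 120 119 119 118 117 120 119 119 109 159
  160 162]
 [115 115 114 115 116 102  77 161 195 203 198 169 118 116 120 117 116 160
  158 159]
 [112 103  76  74  72  73 156 161 159 159 205 204 203 136 118 116 117 159
  158 162]
 [ 78  73  78  72  73 155 159 150 111 111 109 136 207 203 127 114 129 160
  158 160]
 [ 76  73  75  74 136 155 122 114 110 112 113 109 108 198 199 115 103 115
  139 114]
 [ 76  79  77  78 154 143 110 127 147 154 148 130 105 107 147 150 103 115
  114 113]
 [ 73  75  72  72 155 109 151 155 153 156 
[... 1128 characters left out ...]
  34 111
  113 112]
 [110 114 114  40  33  27  31  33 102  45  42 151  28  30  25  29  29 108
  109 111]
 [112 112  91  23  37  36  36  30  26  40  41  30  29  33  40  44  30  33
  110 113]
 [114 111  31  31  30  29  33  25  28  48  45  27  22  25  32  27  26  30
  111 111]
 [ 90  28  24  28  33  29  29  30  29  43  43  26  33  32  26  20  29  29
   26  44]
 [ 24  33  26  31  21  30  24  29  32  43  48  24  23  28  26  31  34  22
   29  32]
 [ 31  30  27  31  27  29  27  32  24  45  38  28  27  29  27  33  34  33
   28  23]
 [ 25  29  20  23  23  21  12  20  28  39  42  26  28  29  20  26  22  22
   27  22]
 [ 32  21  23  31  27  29  28  19  24  41  45  37  27  26  28  28  23  26
   29  29]]
```

Emit:
servo_tool:
  increments:
    - {"gripper": 1, "tx": 0, "ty": 0, "tz": 0.3, "rx": 0, "ry": 0, "rz": 0}
    - {"gripper": 1, "tx": 0, "ty": 0, "tz": 0.3, "rx": 0, "ry": 0, "rz": 0}

```text
time_s: 11.05
ee_pos: [0.4996, -0.0185, 0.0617]
eef_rot: [3.132, -0.246, 0.001]
ft_force: [-3.1, 1.1, 8.3]
finger_gap: 0.0003
grip_force: 4.4
```

```bash
cat > cap.py <<'E'
from h import *
X=np.load('X.npy');rel(X)
im=grab_frame('wrist');g=cv2.cvtColor(im,cv2.COLOR_RGB2GRAY)
c=g[200:262,266:278].mean(1);r=200+int(np.argmax(c<60));print('cap far-edge row',r)
for d in (0,.004,.008,.012,.016):print(d,proj('wrist',plate2w(X,[-.006,.014,.098-d])).round(1)[0,1],end=' ')
s=grab_frame('side');h=cv2.cvtColor(s,cv2.COLOR_RGB2HSV);m=(h[...,0]>50)&(h[...,0]<80)&(h[...,1]>110)&(h[...,2]>60)
v,u=np.nonzero(m[200:260,240:285]);print('\ngreen side rows',v.min()+200 if len(v) else None,v.max()+200 if len(v) else None,len(v))
E
python3 cap.py
```

```text
t 11.05 plate xy cm [-2.53  1.4 ] z 6.17 toolx yaw-err 0.0 zaxis [ 0. -0. -1.] F [-3.1  1.1  8.3]
cap far-edge row 235
0 238.0 0.004 234.6 0.008 231.4 0.012 228.4 0.016 225.5 
green side rows 221 225 18
```

Emit:
servo_tool:
  increments:
    - {"gripper": 1, "tx": 0, "ty": 0, "tz": 0.4, "rx": 0, "ry": 0, "rz": 0}
    - {"gripper": 1, "tx": 0, "ty": 0, "tz": 0.3, "rx": 0, "ry": 0, "rz": 0}
    - {"gripper": 1, "tx": 0, "ty": 0, "tz": 0.2, "rx": 0, "ry": 0, "rz": 0}

```text
time_s: 11.52
ee_pos: [0.4998, -0.0186, 0.0556]
eef_rot: [3.131, -0.246, 0.002]
ft_force: [-20.8, 3.7, 55.1]
finger_gap: -0.0001
grip_force: 27.4
```

Emit:
servo_tool:
  increments:
    - {"gripper": 1, "tx": 0, "ty": 0, "tz": -0.8, "rx": 0, "ry": 0, "rz": 0}
    - {"gripper": 1, "tx": 0, "ty": 0, "tz": -0.8, "rx": 0, "ry": 0, "rz": 0}
    - {"gripper": 1, "tx": 0, "ty": 0, "tz": -0.8, "rx": 0, "ry": 0, "rz": 0}
    - {"gripper": 1, "tx": 0, "ty": 0, "tz": 0, "rx": 0, "ry": 0, "rz": 0}
    - {"gripper": 1, "tx": 0, "ty": 0, "tz": 0, "rx": 0, "ry": 0, "rz": 0}

```text
time_s: 12.15
ee_pos: [0.4993, -0.0185, 0.0759]
eef_rot: [-3.132, 0.247, 0.001]
ft_force: [0.1, -0.7, -0.4]
finger_gap: 0.0005
grip_force: 0.0
```

```bash
cat >> cap.py <<'E'
w=[proj('side',plate2w(X,[-.03,.085,.08+d]))[0,1].round(1) for d in np.arange(0,.031,.006)];print('tip rows for steps',w)
m=(h[...,0]>20)&(h[...,0]<34)&(h[...,1]>110)&(h[...,2]>80);print('yellow near pin',m[205:228,252:270].sum())
E
python3 cap.py
```

```text
t 12.15 plate xy cm [-2.55  1.4 ] z 7.59 toolx yaw-err -0.0 zaxis [-0.001  0.    -1.   ] F [ 0.1 -0.7 -0.4]
cap far-edge row 231
0 226.1 0.004 223.3 0.008 220.6 0.012 218.1 0.016 215.7 
green side rows 219 225 24
tip rows for steps [np.float64(224.1), np.float64(221.8), np.float64(219.3), np.float64(216.9), np.float64(214.5), np.float64(212.0)]
yellow near pin 0
```

Emit:
servo_tool:
  increments:
    - {"gripper": 1, "tx": 0, "ty": 0, "tz": 1.1, "rx": 0, "ry": 0, "rz": 0}
    - {"gripper": 1, "tx": 0, "ty": 0, "tz": 0.8, "rx": 0, "ry": 0, "rz": 0}
    - {"gripper": 1, "tx": 0, "ty": 0, "tz": 0.3, "rx": 0, "ry": 0, "rz": 0}
    - {"gripper": 1, "tx": 0, "ty": 0, "tz": 0, "rx": 0, "ry": 0, "rz": 0}

```text
time_s: 12.75
ee_pos: [0.5002, -0.0187, 0.0559]
eef_rot: [3.131, -0.246, 0.003]
ft_force: [-6.9, 1.6, 23.7]
finger_gap: -0.0002
grip_force: 12.1
```

Emit:
servo_tool:
  increments:
    - {"gripper": 1, "tx": 0, "ty": 0, "tz": -1.1, "rx": 0, "ry": 0, "rz": 0}
    - {"gripper": 1, "tx": 0, "ty": 0, "tz": -1.1, "rx": 0, "ry": 0, "rz": 0}
    - {"gripper": 1, "tx": 0, "ty": 0, "tz": 0, "rx": 0, "ry": 0, "rz": 0}
    - {"gripper": 1, "tx": 0, "ty": 0, "tz": 0, "rx": 0, "ry": 0, "rz": 0}

```text
time_s: 13.25
ee_pos: [0.499, -0.0184, 0.0755]
eef_rot: [-3.132, 0.247, 0.002]
ft_force: [0.0, -0.6, 0.1]
finger_gap: 0.0001
grip_force: 0.0
```

```bash
python3 cap.py
```

```text
t 13.25 plate xy cm [-2.59  1.41] z 7.55 toolx yaw-err -0.0 zaxis [-0.001  0.    -1.   ] F [ 0.  -0.6  0.1]
cap far-edge row 231
0 225.7 0.004 222.9 0.008 220.2 0.012 217.7 0.016 215.3 
green side rows 216 225 37
tip rows for steps [np.float64(224.1), np.float64(221.8), np.float64(219.3), np.float64(216.9), np.float64(214.5), np.float64(212.0)]
yellow near pin 0
```

Works: the pin is about 3 px higher per stroke, now about 18 mm out. Two more strokes.

Emit:
servo_tool:
  increments:
    - {"gripper": 1, "tx": 0, "ty": 0, "tz": 1.1, "rx": 0, "ry": 0, "rz": 0}
    - {"gripper": 1, "tx": 0, "ty": 0, "tz": 0.8, "rx": 0, "ry": 0, "rz": 0}
    - {"gripper": 1, "tx": 0, "ty": 0, "tz": 0.3, "rx": 0, "ry": 0, "rz": 0}
    - {"gripper": 1, "tx": 0, "ty": 0, "tz": 0, "rx": 0, "ry": 0, "rz": 0}

```text
time_s: 13.85
ee_pos: [0.5001, -0.0187, 0.0559]
eef_rot: [3.131, -0.246, 0.003]
ft_force: [-7.3, 1.6, 24.8]
finger_gap: 0.0
grip_force: 12.6
```

Emit:
servo_tool:
  increments:
    - {"gripper": 1, "tx": 0, "ty": 0, "tz": -1.1, "rx": 0, "ry": 0, "rz": 0}
    - {"gripper": 1, "tx": 0, "ty": 0, "tz": -1.1, "rx": 0, "ry": 0, "rz": 0}
    - {"gripper": 1, "tx": 0, "ty": 0, "tz": 0, "rx": 0, "ry": 0, "rz": 0}
    - {"gripper": 1, "tx": 0, "ty": 0, "tz": 0, "rx": 0, "ry": 0, "rz": 0}

```text
time_s: 14.35
ee_pos: [0.499, -0.0184, 0.0755]
eef_rot: [-3.132, 0.247, 0.002]
ft_force: [0.0, -0.5, 0.1]
finger_gap: -0.0001
grip_force: 0.0
```

Emit:
servo_tool:
  increments:
    - {"gripper": 1, "tx": 0, "ty": 0, "tz": 1.1, "rx": 0, "ry": 0, "rz": 0}
    - {"gripper": 1, "tx": 0, "ty": 0, "tz": 0.8, "rx": 0, "ry": 0, "rz": 0}
    - {"gripper": 1, "tx": 0, "ty": 0, "tz": 0.3, "rx": 0, "ry": 0, "rz": 0}
    - {"gripper": 1, "tx": 0, "ty": 0, "tz": 0, "rx": 0, "ry": 0, "rz": 0}

```text
time_s: 14.85
ee_pos: [0.4999, -0.0186, 0.0559]
eef_rot: [3.131, -0.246, 0.002]
ft_force: [-8.3, 1.9, 27.5]
finger_gap: 0.0001
grip_force: 13.8
```

Emit:
servo_tool:
  increments:
    - {"gripper": 1, "tx": 0, "ty": 0, "tz": -1.1, "rx": 0, "ry": 0, "rz": 0}
    - {"gripper": 1, "tx": 0, "ty": 0, "tz": -1.1, "rx": 0, "ry": 0, "rz": 0}
    - {"gripper": 1, "tx": 0, "ty": 0, "tz": 0, "rx": 0, "ry": 0, "rz": 0}
    - {"gripper": 1, "tx": 0, "ty": 0, "tz": 0, "rx": 0, "ry": 0, "rz": 0}

```text
time_s: 15.35
ee_pos: [0.499, -0.0184, 0.0754]
eef_rot: [-3.132, 0.247, 0.002]
ft_force: [0.4, 0.6, 0.2]
finger_gap: 0.0001
grip_force: 0.0
```

```bash
python3 cap.py
```

```text
t 15.35 plate xy cm [-2.59  1.4 ] z 7.54 toolx yaw-err -0.0 zaxis [-0.001  0.    -1.   ] F [0.4 0.6 0.2]
cap far-edge row 231
0 225.7 0.004 222.9 0.008 220.3 0.012 217.7 0.016 215.3 
green side rows 212 223 51
tip rows for steps [np.float64(224.1), np.float64(221.8), np.float64(219.3), np.float64(216.9), np.float64(214.5), np.float64(212.0)]
yellow near pin 4
```

The pin tip is at row 212, the fully-out prediction, and yellow shows at its foot. I'll do one harmless spare stroke, then retreat straight up.

Emit:
servo_tool:
  increments:
    - {"gripper": 1, "tx": 0, "ty": 0, "tz": 1.1, "rx": 0, "ry": 0, "rz": 0}
    - {"gripper": 1, "tx": 0, "ty": 0, "tz": 0.8, "rx": 0, "ry": 0, "rz": 0}
    - {"gripper": 1, "tx": 0, "ty": 0, "tz": 0.3, "rx": 0, "ry": 0, "rz": 0}
    - {"gripper": 1, "tx": 0, "ty": 0, "tz": 0, "rx": 0, "ry": 0, "rz": 0}

```text
time_s: 15.95
ee_pos: [0.5001, -0.0187, 0.0559]
eef_rot: [3.131, -0.246, 0.003]
ft_force: [-7.1, 1.7, 25.3]
finger_gap: 0.0
grip_force: 12.7
```

Emit:
servo_tool:
  increments:
    - {"gripper": 1, "tx": 0, "ty": 0, "tz": -1.1, "rx": 0, "ry": 0, "rz": 0}
    - {"gripper": 1, "tx": 0, "ty": 0, "tz": -1.1, "rx": 0, "ry": 0, "rz": 0}
    - {"gripper": 1, "tx": 0, "ty": 0, "tz": -3, "rx": 0, "ry": 0, "rz": 0}
    - {"gripper": 1, "tx": 0, "ty": 0, "tz": -3, "rx": 0, "ry": 0, "rz": 0}
    - {"gripper": 1, "tx": 0, "ty": 0, "tz": -3, "rx": 0, "ry": 0, "rz": 0}
    - {"gripper": 1, "tx": 0, "ty": 0, "tz": 0, "rx": 0, "ry": 0, "rz": 0}
    - {"gripper": 1, "tx": 0, "ty": 0, "tz": 0, "rx": 0, "ry": 0, "rz": 0}

```text
time_s: 16.82
ee_pos: [0.4989, -0.0184, 0.1651]
eef_rot: [-3.132, 0.247, 0.003]
ft_force: [0.1, -0.1, 0.3]
finger_gap: -0.0001
grip_force: 0.0
```

```bash
python3 tab.py; python3 cap.py; python3 - <<'E'
from plant import *
import numpy as np
grab_frame('side');grab_frame('top')
for t in ['plunger_top','glue_stick','eraser','stapler','sticky_pad','marker_yellow']:
    print(t,[np.round(d['xyz'],3).tolist() for c in('side','top') for d in spot_in(c,t)[:1]])
E
```

```text
t 16.825 plate xy cm [-2.6  1.4] z 16.51 toolx yaw-err -0.0 zaxis [-0.002  0.001 -1.   ] F [ 0.1 -0.1  0.3]
red 343 366 197 232 724
foot cols 344 366
foot y [-0.0483, -0.0676]
t 16.875 plate xy cm [-2.61  1.41] z 16.5 toolx yaw-err -0.0 zaxis [-0.002  0.001 -1.   ] F [ 0.3 -0.2 -0.4]
cap far-edge row 200
0 184.5 0.004 183.4 0.008 182.2 0.012 181.2 0.016 180.1 
green side rows 212 223 51
tip rows for steps [np.float64(224.1), np.float64(221.8), np.float64(219.3), np.float64(216.9), np.float64(214.5), np.float64(212.0)]
yellow near pin 4
plunger_top [[0.494, -0.011, 0.094]]
glue_stick [[0.488, 0.147, 0.078], [0.494, 0.133, 0.089]]
eraser [[0.396, 0.032, 0.013]]
stapler [[0.537, -0.206, 0.027], [0.542, -0.213, 0.04]]
sticky_pad [[0.582, 0.155, 0.021]]
marker_yellow [[0.385, -0.089, 0.015], [0.385, -0.126, 0.02]]
```

The vent is closed, the pin no longer rises with a further stroke, the plunger is up and the bystanders are unmoved.

```bash
python3 -c "
from plant import *
print(hand_in())"
```

```text
the job is handed in; nothing more can be done
None
```

I pushed the vent tab to its stop and pumped the plunger with five full strokes. The side camera shows the pin fully out with yellow at its foot and the plunger up. The other items read within a few mm of where they started, except one partly hidden marker reading, and the job was handed in at about 17 s.

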